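Set the shutter of a slide viewer and lay the slides on it

TASK

Ready the sloping slide viewer: pull its stiff shutter open by the yellow grip until the black pointer is in line with the red marker clip, leaving the clip where it is. Lay the blue slide carrier on the slope, centred on the window with its long sides running up and down, flat, its lower end resting on the ledge, and let go of everything. Leave the bottle, the dish and the timer beside the viewer where they are.

Things in the scene. Friction and masses are not known exactly. Their poses are not given: they have to be found in the camera images.
- panel: White sloping panel of the fixed slide viewer, facing the robot, 30 deg steep, 220 mm wide. x points up the slope, y left across it, z out of the surface (surface z = 0, from x -20 to 150, y -110 to 110 mm). Origin: at the surface, on the ledge's upper face, mid-width. A black slot for the grip and a scale with 10 mm divisions lie right of the window.
- ledge (a point): Middle of the top edge of the ledge that the carrier rests on: an aluminium strip standing 8 mm out of the surface at panel x -8 to 0, y 10 to 90 mm. This point is at panel x 0, y 50, z 8 mm.
- lamp_edge (a point): Middle of the lower front edge of the lamp bar (216 mm wide) that overhangs the panel on two rear posts, 0.28 m above the bench. It stands straight above grip and window, so come in about square to the slope (30 deg from vertical), from the robot's side. Lamp and posts lie farther up the slope than this edge (panel x 135, z 190 mm).
- window (a point): Centre of the window (clear glass flush with the surface, panel x 8 to 78, y 18 to 82 mm), at panel x 43, y 50, z 0 mm. The carrier's middle belongs here; resting on the ledge its centre is at panel x 42 mm.
- shutter (a joint): Opening of the shutter in m: 0 shut, grows as it is pulled to the right along the panel's -y; end stop at 0.088. Stiff: about 8 N of sliding friction, more when pulled fast; it stays where it is left. Starts nearly shut, on every run a little different.
- handle (a point): Centre of the yellow upright grip on the shutter: a block 14 mm thick along panel y (pinch it across these faces), 34 mm along the slope, standing square to the slope from 5 to 37 mm out of the surface. This point is 24 mm out of the surface at panel x 45 mm and moves with the shutter.
- pointer (a point): Tip of the black pointer that is fixed to the shutter, at the surface, panel x 82 mm; it has the same panel y as the grip's centre.
- red_mark (a point): Tip of the thin red pointer of the red marker clip (12 mm wide, 6 mm high, panel x 84 to 105 mm), at the surface. The clip stands elsewhere on each run, 35 to 70 mm right of where the pointer starts; the shutter is right when pointer and red_mark have the same panel y. The clip slides under about 15 N: do not push it.
- carrier: Loose blue slide carrier holding two glass slides with pink spots, 84 mm (its x) by 60 mm (its y) by 12 mm, about 80 g, lying on a 2 mm grey bench mat in front of the viewer. Origin: centre of its underside, z up out of its top. Either end may go lowermost. Pinch it across its 60 mm width. On the slope friction holds it where it is let go; it does not slide down by itself.
- amber_bottle: Bystander: brown bottle with black cap, 48 mm across, 98 mm high; origin at the centre of its underside.
- dish: Bystander: covered culture dish, 90 mm across, 14 mm high; origin at the centre of its underside.
- timer: Bystander: white bench timer, 66 x 66 x 18 mm; origin at the centre of its underside.
There are look-alikes about, which are no part of the job. What is shaped like the carrier but green is not meant.

How it is judged:
At the end, for the whole second after the job is handed in: Pointer within 5 mm of the red mark along the scale; carrier flat on the panel (0.1 rad, 4 mm), square to it (0.15 rad), its middle within 12 mm of the window's middle sideways, its lower end within 5 mm of the ledge; at rest (y of pointer in the frame of red_mark between -0.005 and 0.005 m and x of carrier in the frame of panel between 0.037 and 0.047 m and y of carrier in the frame of panel between 0.038 and 0.062 m and z of carrier in the frame of panel between -0.004 and 0.004 m and angle between the x axis of carrier and the x axis of panel, either way round below 0.15 rad and angle between the z axis of carrier and the z axis of panel, either way round below 0.1 rad and linear speed of carrier below 0.01 m/s); the robot touches nothing.
It fails at once if the red marker clip is pushed along by more than 4 mm (distance of red_mark from where it was at the start of the episode above 0.004 m).
It fails at once if the brown bottle is moved by more than 25 mm (distance of amber_bottle from where it was at the start of the episode above 0.025 m).
It fails at once if the culture dish is moved by more than 25 mm (distance of dish from where it was at the start of the episode above 0.025 m).
It fails at once if the bench timer is moved by more than 25 mm (distance of timer from where it was at the start of the episode above 0.025 m).
It also fails if it takes over 72 s, if anything falls off the work surface, if the arm or the gripper's body presses on something with over 40 N, if the wrist force passes 120 N, or if a joint passes its speed limit or range.

ROBOT

A 7-joint arm with a two-finger parallel gripper is mounted at the origin on a cart in front of the work surface, level with it; the furniture and walls round the work are solid. World frame = base frame: x ahead of the robot, y to its left, z up, the work surface at z = 0. Lengths are in m, angles in rad, forces in N, time in s.
With the tool pointing down it reaches from about 0.4 to 0.925 m from the base axis. Payload 4.1 kg.
Tool frame: the origin (TCP) lies between the finger pads; the fingertips stand tcp_to_tips ahead of it and the grasp point (between the pads) lies 11 mm behind it (tcp_to_tips is the distance from the TCP to the fingertips, in m); z points along the fingers, x is the direction in which the jaws open and shut, and the axes are right-handed (so a half turn about z gives the same grasp; the last joint's range is limited). The gripper opens to 85 mm and grips with 20 to 120 N. Pads are 22 mm wide; open, the fingers measure 114 mm over their backs; the gripper's body (76 mm by 85 mm) begins 54 mm behind the grasp point. The pads swing forward as they close: fully open they stand 13 mm farther back than shut.
Start: joints at [-1.306, 0.398, 0.045, 1.537, -0.019, 1.207, -0.051], TCP at [0.231, 0.608, 0.239] pointing down, gripper open.
Joint ranges: [-2.82, 2.82], [-0.49, 2.23], [-1.37, 1.46], [0, 2.46], [-1.36, 4.5], [0.23, 2], [-2.94, 2.94]. Speed limits (rad/s): [2.57, 2.57, 3.14, 3.14, 3.14, 3.14, 3.14].

INTERFACE

Orientations are given as a 3x3 rotation matrix whose columns are the frame's x, y, z axes.
In Python, from cell import move_pose, move_linear, move_j, gripper_to, hold, solve_ik, state, get_image, get_calibration, Unreachable, finish_job, tcp_to_tips gives the robot as it stands. Calls block until the motion is done:
- move_pose(position, orientation): joint-space move of the TCP to a pose.
- move_linear(position, orientation=None, velocity=0.15, guard=None): straight line of the TCP; orientation=None keeps the orientation; velocity is the mean speed in m/s. With guard (N) it stops when the force on the tool has changed by that much, and returns True; else False.
- move_j(angles): joint-space move.
- gripper_to(opening, force=None): opening from 0.0 (shut) to 1.0 (fully open); force is the grip in N (None keeps the last); returns when the fingers have stopped.
- hold(seconds).
- solve_ik(position, orientation): joint angles nearest the present ones, or None.
- state(): the state.
- get_image(name): name is "side" or "top" or "wrist"; returns (picture, depth): 420x560x3 uint8, red, green, blue; 420x560 float32, m along the optical axis (not along the pixel's ray), 0 where there is no reading.
- get_calibration(name): a dict with "fovy" (degrees; the focal length in pixels is half the picture's height over the tangent of half this angle, whatever the lens; pixels are square), "cx", "cy" (the principal point, pixels), "xyz" and "attitude" of the camera in the world. Camera axes: x right, y up, looking along -z (the intrinsics and any distortion apply to the point x, -y, -z); pixel columns grow to the right and rows downward; lengths in m; the calibration is good to about 2 mm. A picture is of the moment at which its call begins: read the wrist's pose just before it. get_calibration takes no time and is no camera call; for the wrist camera it gives the pose at the moment of the call.
A pose or a line that the arm cannot do raises Unreachable and nothing moves.
- finish_job(): hands the job in, once; it reports no verdict.
The state is a dict: "clock": time; "joint_positions": joint angles; "dq": joint speeds; "effort": joint torques, N m; "eef_pos": TCP position; "tool_rot": TCP orientation; "ft_force": force on the tool from outside, world axes, zero at the start; "wrist_torque": the same for the moment, N m; "opening": opening from 0.0 (shut) to 1.0 (fully open).
Only numpy, scipy, OpenCV 4.12 (cv2) and the standard library are available. Lean on these libraries where they do the work, as an engineer would, in place of code of your own. Each camera call takes 0.05 s, during which the arm holds its last target.

## Working session

There is one attempt and no reset: what is moved stays moved. The work goes in short steps, each a Python script; the robot and the scene stay as the last script left them, time stands still between calls to the robot, and variables do not carry over. Pictures are saved under pics/ and viewed, and the job is handed in when it is done.

```bash
ls; mkdir -p pics; python3 - <<'E'
from cell import *
import cv2,numpy as np
for n in ["side","top","wrist"]:
    p,d=get_image(n); cv2.imwrite(f"pics/{n}0.png",p[:,:,::-1]); np.savez(f"{n}0.npz",p=p,d=d)
    print(n,get_calibration(n), d.min(),d.max())
s=state(); print(s, tcp_to_tips)
E
```

```text
pics
side {'fovy': 55.181588777551596, 'cx': 273.3525628887916, 'cy': 203.99644798121113, 'xyz': array([ 0.45128084, -0.90566961,  0.70912933]), 'attitude': array([[ 0.99450839,  0.05550301, -0.08872702],
       [-0.1044196 ,  0.46916628, -0.87691479],
       [-0.00704369,  0.88136395,  0.4723854 ]])} 0.0 3.7506015
top {'fovy': 56.67486734028035, 'cx': 276.5401138296517, 'cy': 210.71118919595793, 'xyz': array([0.47899254, 0.06460373, 1.23226654]), 'attitude': array([[-0.00908072,  0.99876394, -0.04886857],
       [-0.99995164, -0.00888521,  0.00421634],
       [ 0.00377692,  0.04890449,  0.99879632]])} 0.0 2.0029376
wrist {'fovy': 60.60473417471195, 'cx': 280.4888331567363, 'cy': 202.37234518380757, 'xyz': array([0.15980019, 0.63516305, 0.37207144]), 'attitude': array([[ 0.35537466, -0.89223773, -0.27860488],
       [ 0.9347231 ,  0.33882091,  0.10720597],
       [-0.00125606, -0.2985167 ,  0.95440358]])} 0.0 1.3136938
{'clock': 0.15, 'joint_positions': array([-1.30598019,  0.39902076,  0.04504345,  1.53758415, -0.01869164,
        1.20688636, -0.05069569]), 'dq': array([ 7.92289004e-04,  6.15310414e-05, -1.22311474e-04, -2.20670643e-03,
       -6.43837214e-04, -1.58411115e-03,  2.85753898e-03]), 'effort': array([ 1.48315889e-03, -4.75559485e+01,  1.36648167e+00, -2.54513848e+01,
        1.17408112e-02,  6.41717590e-03,  4.77711865e-06]), 'eef_pos': array([0.231109  , 0.60702991, 0.23850591]), 'tool_rot': array([[ 3.55734714e-01,  9.34586881e-01, -4.19088831e-04],
       [ 9.34585814e-01, -3.55734943e-01, -1.41667435e-03],
       [-1.47308981e-03,  1.12285770e-04, -9.99998909e-01]]), 'ft_force': array([ 0.7482045 , -0.03658886,  0.86354548]), 'wrist_torque': array([-0.04175848, -0.02905402, -0.03637518]), 'opening': 0.9992070437764264} 0.008
```

View pics/side0.png

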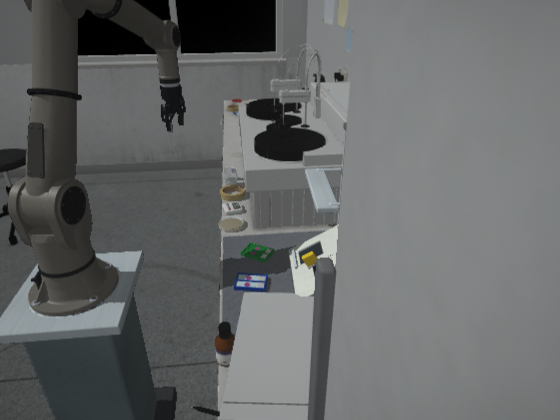

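View pics/top0.png

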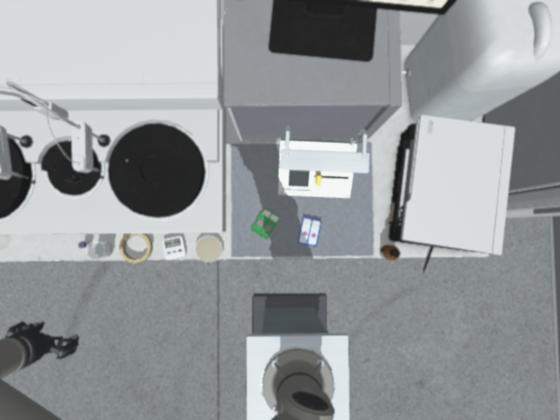

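View pics/wrist0.png

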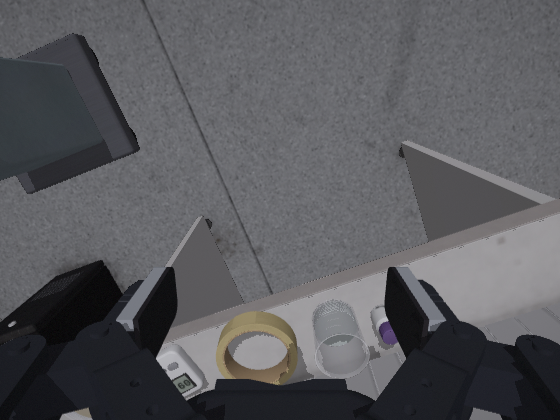

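The top view shows the viewer at about (315,165), the blue carrier at (311,231) and the green look-alike at (265,224). The bottle is at (390,253), the dish at (208,248) and the timer at (174,247). Blue matches the description, and I'll check it in a close crop.

```bash
cat > h.py <<'E'
from cell import *
import cv2,numpy as np
def K(c,h=420):
    f=h/2/np.tan(np.radians(c['fovy'])/2); return f
def unproj(c,u,v,z):
    f=K(c); q=np.array([(u-c['cx'])/f*z,-(v-c['cy'])/f*z,-z*np.ones_like(u*1.0)])
    return (c['attitude']@q.reshape(3,-1)).T+c['xyz']
def proj(c,P):
    f=K(c); q=(np.atleast_2d(P)-c['xyz'])@c['attitude']
    return np.c_[c['cx']+f*q[:,0]/-q[:,2], c['cy']-f*q[:,1]/-q[:,2]]
def cloud(c,d):
    v,u=np.mgrid[:420,:560]; return unproj(c,u.ravel(),v.ravel(),d.ravel()).reshape(420,560,3)
E
python3 - <<'E'
from h import *
p=np.load('top0.npz')['p'];d=np.load('top0.npz')['d']
c=get_calibration('top')
cr=p[120:265,220:400,::-1]; cv2.imwrite('pics/topc.png',cv2.resize(cr,None,fx=4,fy=4,interpolation=cv2.INTER_CUBIC))
C=cloud(c,d)
for n,(u,v) in dict(mat=(290,245),blue=(311,231),green=(265,224),win=(299,178),pan=(340,185),pan2=(285,160),handle=(319,180),lamp=(325,160),bottle=(390,253),dish=(208,248),timer=(174,247),bench=(215,215)).items():
    print(n,C[v,u].round(4), d[v,u])
hsv=cv2.cvtColor(p,cv2.COLOR_RGB2HSV)
m=((hsv[:,:,0]>105)&(hsv[:,:,0]<128)&(hsv[:,:,1]>130)).astype(np.uint8)
m[:200]=0;m[:,:285]=0;m[:,335:]=0
pts=C[m>0]; print(len(pts),pts.min(0),pts.max(0))
r=cv2.minAreaRect(pts[:,:2].astype(np.float32)*1000); print(r, np.median(pts[:,2]))
p=np.load('side0.npz')['p']
cv2.imwrite('pics/sidec.png',cv2.resize(p[170:310,210:350,::-1],None,fx=4,fy=4,interpolation=cv2.INTER_CUBIC))
E
```

```text
mat [0.4307 0.018  0.0019] 1.2267617
blue [ 0.4741 -0.048   0.0101] 1.2209032
green [0.4973 0.096  0.0123] 1.2192918
win [ 0.6345 -0.009   0.0632] 1.1755711
pan [ 0.6131 -0.134   0.0546] 1.1836294
pan2 [0.648 0.039 0.294] 0.9455078
handle [ 0.623  -0.065   0.1012] 1.1372753
lamp [ 0.647  -0.0581  0.295 ] 0.94487345
bottle [ 0.4075 -0.2737  0.0805] 1.1483523
dish [0.4242 0.274  0.0141] 1.2131519
timer [0.4283 0.3798 0.0142] 1.2128305
bench [0.5183 0.2184 0.2328] 0.999538
1 [ 0.43369908 -0.03477977  0.01218809] [ 0.43369908 -0.03477977  0.01218809]
((433.6990661621094, -34.7797737121582), (0.0, 0.0), 0.0) 0.012188094053500187
```

View pics/topc.png

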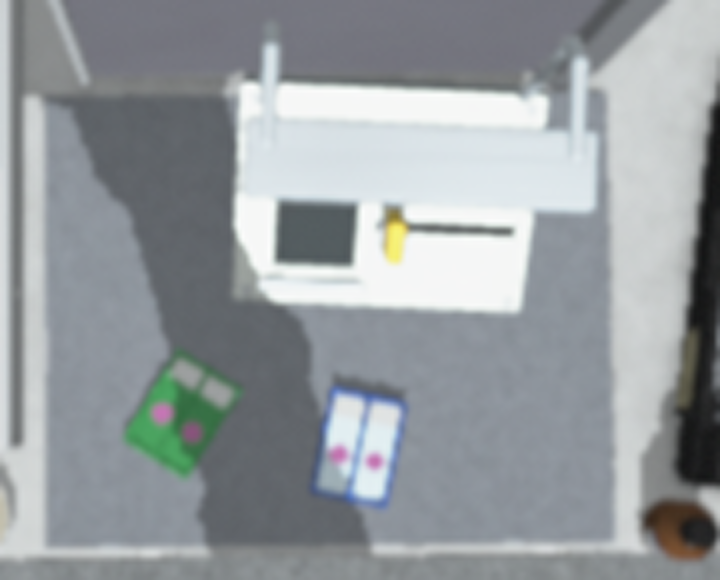

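View pics/sidec.png

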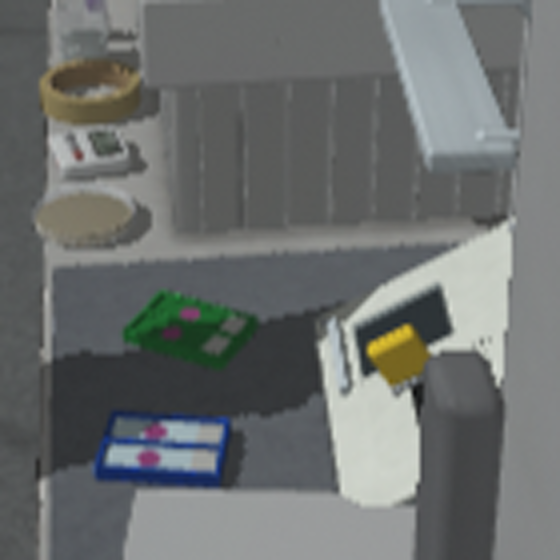

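The crops confirm that the carrier is the blue block with two clear slides and pink spots, at crop (360,447). The green one at (185,410) is the decoy. Next I'll take a rough panel pose and a close look with the wrist camera.

```bash
python3 - <<'E'
from h import *
d=np.load('top0.npz')['d']; c=get_calibration('top'); C=cloud(c,d)
m=np.zeros((420,560),bool); m[170:194,330:348]=1; m[172:186,280:287]=1
P=C[m]; P=P[(P[:,2]>0.02)&(P[:,2]<.13)]
# robust plane
A=np.c_[P[:,:2],np.ones(len(P))]
for i in range(5):
    w,*_=np.linalg.lstsq(A,P[:,2],rcond=None); r=A@w-P[:,2]; k=abs(r)<max(2*np.std(r),.001); A=A[k];P=P[k]
n=np.array([-w[0],-w[1],1]);n/=np.linalg.norm(n); print(n,np.degrees(np.arccos(n[2])),np.degrees(np.arctan2(-n[1],-n[0])),np.std(r),len(P))
for a in [(279,194),(280,193),(349,196),(350,195),(286,189),(309,190),(352,173),(280,177)]: print(a,C[a[1],a[0]].round(4))
s=state()
R=np.array([[0,1,0],[1,0,0],[0,0,-1.]])
for q in [((0.16,0.42,0.40)),((0.43,0.0,0.42))]: print(solve_ik(q,R))
E
```

```text
[-0.50749069  0.02866982  0.86118014] 30.55065116287703 -3.2333906621680573 0.0018625149944052728 436
(279, 194) [0.592  0.0511 0.0035]
(280, 193) [0.5919 0.0484 0.038 ]
(349, 196) [ 0.5808 -0.1639  0.0381]
(350, 195) [ 0.5868 -0.1735  0.0047]
(286, 189) [0.6026 0.0302 0.0521]
(309, 190) [ 0.5992 -0.04    0.0495]
(352, 173) [ 0.6468 -0.1673  0.0736]
(280, 177) [0.6377 0.0483 0.0654]
[-1.28688910e+00 -5.14113452e-02 -1.44221783e-02  1.72471770e+00
 -7.45022819e-04  1.46828099e+00  2.69580347e-01]
[-0.85996505 -0.15198231  0.66290852  1.73437434  0.09339498  1.52755023
  1.36407441]
```

```bash
cat >> h.py <<'E'
def Rpan(yaw,tilt=np.radians(30)):
    h=np.array([np.cos(yaw),np.sin(yaw),0]); y=np.array([-np.sin(yaw),np.cos(yaw),0])
    x=np.cos(tilt)*h+np.sin(tilt)*np.array([0,0,1]); return np.c_[x,y,np.cross(x,y)]
def tool_from(Rp): # tool x = panel y, tool z = -panel z
    return np.c_[Rp[:,1],Rp[:,0],-Rp[:,2]]
def snap(tag,name='wrist'):
    c=get_calibration(name); p,d=get_image(name)
    cv2.imwrite(f'pics/{tag}.png',p[:,:,::-1]); np.savez(f'{tag}.npz',p=p,d=d,fovy=c['fovy'],cx=c['cx'],cy=c['cy'],xyz=c['xyz'],attitude=c['attitude'])
    return c,p,d
def load(tag):
    z=np.load(tag+'.npz'); return {k:z[k] for k in ('fovy','cx','cy','xyz','attitude')},z['p'],z['d']
E
python3 - <<'E'
from h import *
R=np.array([[0,1,0],[1,0,0],[0,0,-1.]])
Rp=Rpan(np.radians(-3.2)); o=np.array([.603,-.059,.047])
move_pose((0.16,0.42,0.40),R)
move_pose((0.43,0.0,0.40),R)
Rt=tool_from(Rp); t=o+Rp@[.04,0,.18]
print(t,solve_ik(t,Rt)); 
move_pose(t,Rt)
snap('w1'); s=state(); print(s['clock'],s['joint_positions'],s['eef_pos']-t,s['ft_force'])
E
```

```text
[ 0.54772733 -0.05590978  0.22288457] [-1.02381969 -0.08106905  1.00487353  2.20994897  0.22066787  0.46021619
  1.34063069]
4.0 [-1.02417153 -0.08124638  1.00351743  2.20751682  0.22049197  0.46086791
  1.34061808] [0.00124586 0.00084512 0.001346  ] [ 1.06650702 -0.56389461 -0.08415448]
```

View pics/w1.png

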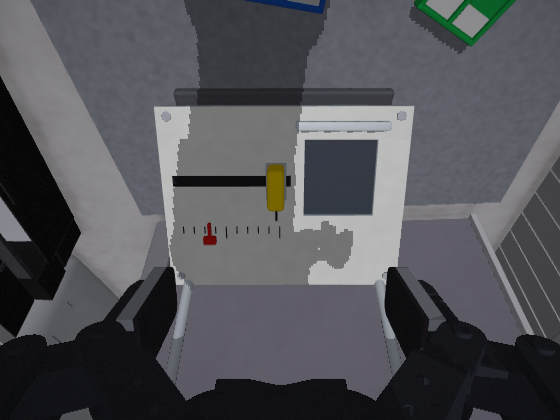

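The wrist view shows the whole panel: pointer tip about (276,221), red tip about (209,222), window (304–378, 140–215) and ledge at y≈126. I'll fit the panel pose from known features with a PnP solve.

```bash
python3 - <<'E'
from h import *
c,p,d=load('w1')
cv2.imwrite('pics/w1c.png',cv2.resize(p[90:300,150:420,::-1],None,fx=2.9,fy=2.8,interpolation=cv2.INTER_CUBIC))
cv2.imwrite('pics/w1d.png',cv2.resize(p[160:250,165:305,::-1],None,fx=5.5,fy=5.5,interpolation=cv2.INTER_CUBIC))
C=cloud(c,d)
m=np.zeros((420,560),bool); m[112:170,160:260]=1; m[220:275,320:390]=1;m[140:215,382:400]=1;m[245:280,190:390]=1
P=C[m]
for i in range(4):
    A=np.c_[P[:,:2],np.ones(len(P))]; w,*_=np.linalg.lstsq(A,P[:,2],rcond=None); r=A@w-P[:,2]; P=P[abs(r)<max(2*r.std(),.001)]
n=np.array([-w[0],-w[1],1]);n/=np.linalg.norm(n); print(n,np.degrees(np.arccos(n[2])),np.degrees(np.arctan2(-n[1],-n[0])),r.std(),len(P),w)
E
```

```text
[-0.49922475  0.02578128  0.8660889 ] 29.992723296481945 -2.956279061496897 0.0006592715869734077 14120 [ 0.57641282 -0.02976748 -0.30191535]
```

View pics/w1c.png

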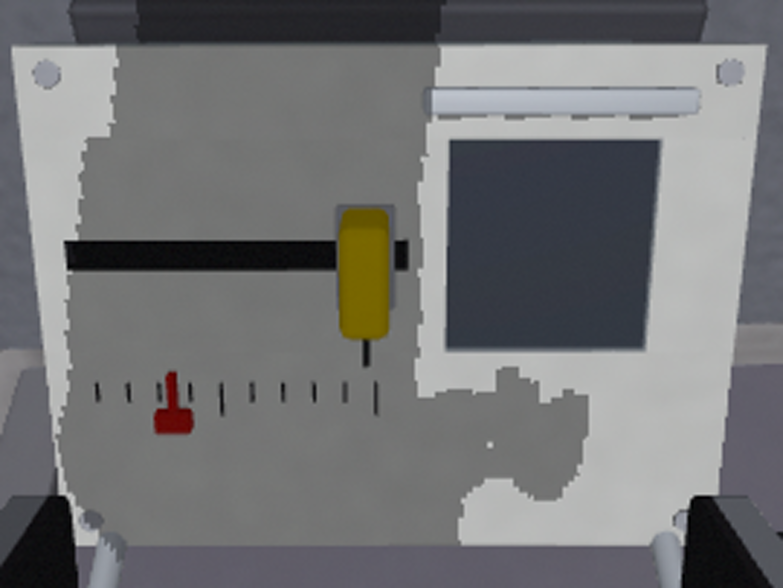

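View pics/w1d.png

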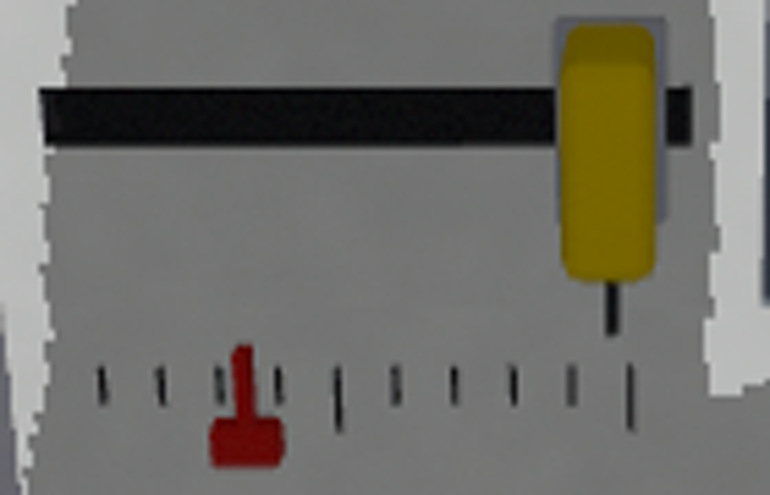

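```bash
python3 - <<'E'
from h import *
c,p,d=load('w1'); f=K(c)
Kc=np.array([[f,0,c['cx']],[0,f,c['cy']],[0,0,1]])
obj=np.array([[-20,-110],[-20,110],[8,18],[8,82],[78,82],[78,18]],float)/1000; obj=np.c_[obj,np.zeros(6)]
img=np.array([[154.0,105.7],[414.5,105.4],[304.2,139.4],[377.7,139.4],[372.2,214.7],[303.2,214.7]])-[.3,.3]
ok,rv,tv=cv2.solvePnP(obj,img,Kc,None)
Rc=cv2.Rodrigues(rv)[0]; F=np.diag([1,-1,-1.])
Rw=c['attitude']@F@Rc; tw=c['attitude']@F@tv.ravel()+c['xyz']
print('pnp',Rw.round(4),tw.round(4)); print((cv2.projectPoints(obj,rv,tv,Kc,None)[0][:,0]-img).round(2))
# constrained fit: tilt 30, yaw + position, w/ plane depth
from scipy.optimize import least_squares
def pose(q): return Rpan(q[0]),q[1:]
w=np.array([ 0.57641282,-0.02976748,-0.30191535])
def res(q):
    R,o=pose(q); P=obj@R.T+o
    pl=(P[:,0]*w[0]+P[:,1]*w[1]+w[2]-P[:,2])*.866
    return np.r_[(proj(c,P)-img).ravel(), pl/0.001]
s=least_squares(res,[-.05,.603,-.059,.047]); print(s.x,np.degrees(s.x[0]),s.fun.round(2))
np.save('pan.npy',s.x)
R,o=pose(s.x)
def onpanel(u,v,z=0):
    dr=unproj(c,np.array([u]),np.array([v]),np.array([1.]))[0]-c['xyz']; n=R[:,2]
    t=(n@(o-c['xyz'])+z)/(n@dr); return R.T@(c['xyz']+t*dr-o)
for n,u,v in [('ptr',275.8,220.3),('red',208.4,222.4),('scale0',165+631/5.5,160+370/5.5),('scale9',165+100/5.5,160+370/5.5),('slotR',165+690/5.5,160+117/5.5),('slotL',165+40/5.5,160+117/5.5)]: print(n,onpanel(u,v).round(4))
C=(cloud(c,d)-o)@R
hsv=cv2.cvtColor(p,cv2.COLOR_RGB2HSV)
y=(hsv[:,:,0]>20)&(hsv[:,:,0]<35)&(hsv[:,:,1]>150); y[:,:250]=0;y[:,300:]=0;y[:150]=0;y[230:]=0
P=C[y]; print('grip',np.percentile(P,[2,50,98],axis=0).round(4)); T=P[P[:,2]>.034]; print(T.min(0).round(4),T.max(0).round(4))
r=(hsv[:,:,1]>150)&((hsv[:,:,0]<8)|(hsv[:,:,0]>172)); r[:200]=0; r[250:]=0; r[:,:190]=0;r[:,230:]=0
P=C[r]; print('red',np.percentile(P,[2,50,98],axis=0).round(4))
E
```

```text
pnp [[ 0.8724  0.0463 -0.4865]
 [-0.0454  0.9989  0.0137]
 [ 0.4866  0.0101  0.8736]] [ 0.6009 -0.0545  0.0451]
[[ 0.02  0.28]
 [-0.13  0.2 ]
 [ 0.11 -0.32]
 [ 0.51 -0.34]
 [-0.26  0.17]
 [-0.28  0.01]]
[-0.05298627  0.60038729 -0.0543956   0.04569283] -3.035889833766196 [-0.59  0.07 -0.3   0.05  0.3  -0.39  0.64 -0.47  0.07  0.43 -0.1   0.51
 -0.    0.15  0.08  0.13  0.12  0.07]
ptr [ 0.0833 -0.007   0.    ]
red [ 0.0853 -0.0698 -0.    ]
scale0 [ 0.0902 -0.0034  0.    ]
scale9 [ 0.0901 -0.0937 -0.    ]
slotR [0.046  0.0064 0.    ]
slotL [ 0.0458 -0.0999  0.    ]
grip [[ 0.0284 -0.0135  0.0128]
 [ 0.0418 -0.007   0.0365]
 [ 0.0602 -0.0006  0.0383]]
[-0.0327 -0.0136  0.0341] [ 0.0612 -0.0006  0.3137]
red [[ 0.0849 -0.0744  0.0027]
 [ 0.0985 -0.0688  0.006 ]
 [ 0.1046 -0.0635  0.0077]]
```

The panel is fitted to under 1 mm: pointer y = −7.0 mm, red y = −69.8 mm, and the grip agrees with the pointer at −7.0. I'll grasp the grip now.

```bash
cat >> h.py <<'E'
try:
    q_=np.load('pan.npy'); RP=Rpan(q_[0]); OP=q_[1:]; RT=tool_from(RP)
except Exception: pass
def W(x,y,z): return OP+RP@np.array([x,y,z])/1000
def tcp(): return (RP.T@(state()['eef_pos']-OP)*1000).round(2)
E
python3 - <<'E'
from h import *
move_linear(W(45,-7,80),RT,velocity=.12); print(tcp())
move_linear(W(45,-7,17),RT,velocity=.08,guard=15); print(tcp(),state()['ft_force'])
gripper_to(0.0,60); s=state(); print(tcp(),s['opening'],s['ft_force'],s['clock'])
snap('w2')
E
```

```text
[45.36 -6.9  80.3 ]
[45.15 -7.03 17.18] [ 0.49329445 -0.12217266  0.45838909]
[45.07 -7.34 17.25] 0.15390856235658446 [-4.09174088 -0.99312595  4.76992374] 7.0167
```

View pics/w2.png

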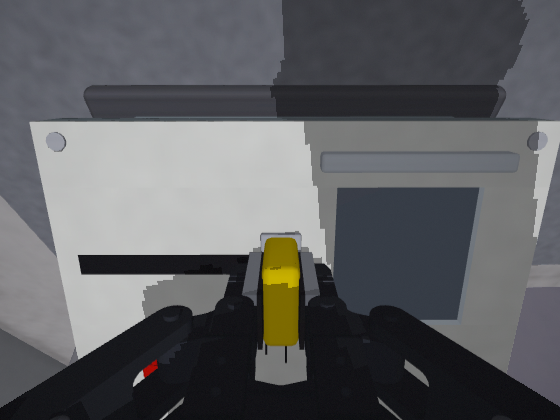

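The grip (281,290) is held squarely between the pads. I'll pull slowly.

```bash
python3 - <<'E'
from h import *
move_linear(W(45,-40,17),RT,velocity=.04); print(tcp(),state()['ft_force'])
move_linear(W(45,-69.9,17),RT,velocity=.03); hold(.2); s=state(); print(tcp(),s['ft_force'],s['opening'],s['clock'])
snap('w3')
E
```

```text
[ 45.11 -35.33  17.21] [-6.29193174  7.81367    10.05414206]
[ 45.1  -65.07  17.2 ] [-6.31260923  8.07344054 11.0043076 ] 0.15417209980685825 9.3917
```

View pics/w3.png

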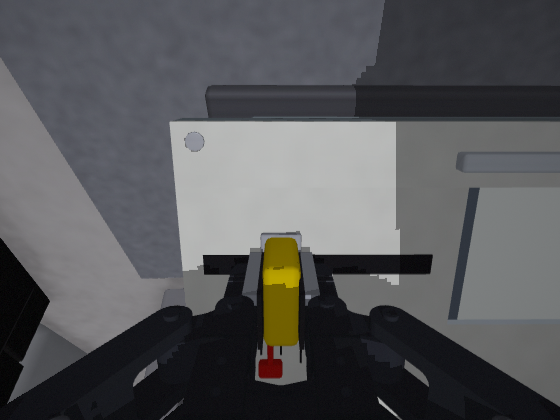

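The arm lags about 4.8 mm against the friction: the pointer (281,350) is still about 10 px short of the red stem (270,353). I'll correct that and then release.

```bash
python3 - <<'E'
from h import *
move_linear(W(45,-74.6,17),RT,velocity=.02); hold(.2); s=state(); print(tcp(),s['ft_force'])
snap('w4')
gripper_to(0.45); print(tcp())
move_linear(W(45,-70,90),RT,velocity=.12)
move_linear(W(30,-40,170),RT,velocity=.2)
snap('w5'); print(tcp(),state()['clock'])
c,p,d=load('w4'); a=p[240:400,210:350,::-1]
c,p,d=load('w5'); b=p
cv2.imwrite('pics/w4c.png',cv2.resize(a,None,fx=4,fy=3.7,interpolation=cv2.INTER_CUBIC))
E
```

```text
[ 45.07 -69.94  17.18] [-6.37423776  7.65842247 11.02015239]
[ 44.88 -75.17  16.88]
[ 29.89 -39.95 169.89] 13.75
```

View pics/w4c.png

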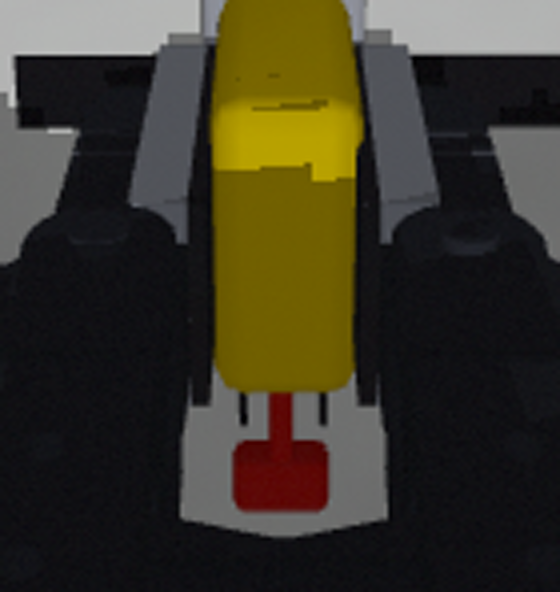

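View pics/w5.png

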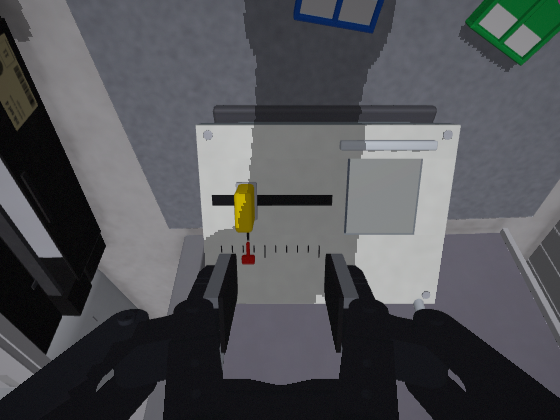

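```bash
python3 - <<'E'
from h import *
c,p,d=load('w5')
cv2.imwrite('pics/w5c.png',cv2.resize(p[170:275,200:340,::-1],None,fx=5,fy=5,interpolation=cv2.INTER_CUBIC))
Rd=np.array([[0,1,0],[1,0,0],[0,0,-1.]])
t=np.array([.45,-.048,.22]); move_pose(t,Rd); snap('w6'); s=state(); print(s['eef_pos'],s['clock'],s['joint_positions'])
E
```

```text
[ 0.44963144 -0.04850104  0.2194263 ] 14.475 [-0.75506061  0.07013092  0.81002623  2.02702061 -0.05769351  1.06661003
  1.65168248]
```

View pics/w5c.png

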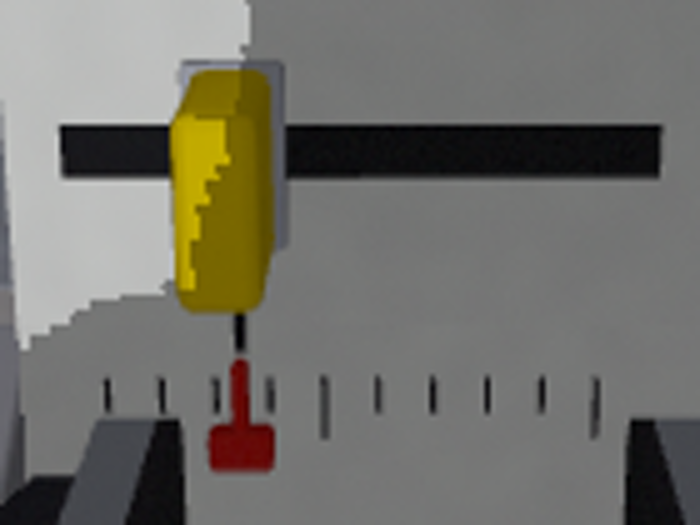

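View pics/w6.png

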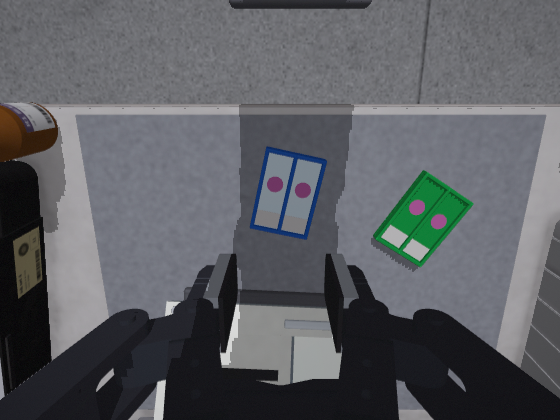

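The pointer (crop x 240) lines up with the red stem (x 240), and the clip hasn't moved. In w6 the carrier is at (288,193), with the green decoy to its right. I'll locate the carrier next.

```bash
python3 - <<'E'
from h import *
c,p,d=load('w6'); C=cloud(c,d)
hsv=cv2.cvtColor(p,cv2.COLOR_RGB2HSV)
print(hsv[232,270],hsv[150,290])
m=((hsv[:,:,0]>100)&(hsv[:,:,0]<130)&(hsv[:,:,1]>150)).astype(np.uint8)*255
m[:135]=0;m[250:]=0;m[:,:240]=0;m[:,340:]=0
cn=max(cv2.findContours(cv2.morphologyEx(m,cv2.MORPH_CLOSE,np.ones((5,5))),0,2)[0],key=cv2.contourArea)
u,v=cn[:,0,0].astype(float),cn[:,0,1].astype(float)
dr=unproj(c,u,v,np.ones_like(u))-c['xyz']; 
P=c['xyz']+dr*((.014-c['xyz'][2])/dr[:,2])[:,None]
r=cv2.minAreaRect((P[:,:2]*1000).astype(np.float32)); print(r); print(cv2.boxPoints(r))
Q=C[m>0]; print(len(Q),np.percentile(Q,[2,50,98],axis=0).round(4))
E
```

```text
[110 151  98] [113  38  87]
((471.87677001953125, -41.163631439208984), (59.56147384643555, 84.84595489501953), 77.6104507446289)
[[424.0521   -61.148666]
 [506.9221   -79.352974]
 [519.7014   -21.178596]
 [436.83145   -2.974289]]
1405 [[ 0.428  -0.0762  0.0059]
 [ 0.4677 -0.0402  0.0127]
 [ 0.5161 -0.0064  0.0144]]
```

```bash
python3 - <<'E'
from h import *
# camera pose in tool frame from known: cam-tool at start constant
s=state(); c0=get_calibration('wrist'); Rt=s['tool_rot']; t=s['eef_pos']
Rct=Rt.T@c0['attitude']; tct=Rt.T@(c0['xyz']-t)
print(s['opening'],tct)
for tag in ['wrist0','w1','w2','w5','w6']:
    d=np.load(tag+'.npz')['d']; c=dict(c0); c['attitude']=Rct; c['xyz']=tct
    T=cloud(c,d)
    m=(abs(T[...,1])<.014)&(abs(T[...,0])<.065)&(T[...,2]<.03)&(T[...,2]>-.06)&(d>0)
    Q=T[m]; 
    for sg in (-1,1):
        q=Q[Q[:,0]*sg>0]
        print(tag,sg,len(q),'zmax',np.percentile(q[:,2],[90,98,99.8]).round(4),'inner x',np.percentile(abs(q[:,0]),[1,50,99]).round(4),'y',q[:,1].min().round(4),q[:,1].max().round(4))
E
```

```text
0.45044639777455536 [ 0.00079756 -0.07636644 -0.13355666]
wrist0 -1 9913 zmax [-0.0187 -0.0089 -0.0048] inner x [0.0387 0.05   0.0644] y -0.0139 0.0123
wrist0 1 9585 zmax [-0.0185 -0.0088 -0.0049] inner x [0.0404 0.0507 0.0645] y -0.014 0.0128
w1 -1 9872 zmax [-0.0187 -0.0089 -0.0049] inner x [0.0387 0.0498 0.0643] y -0.014 0.0123
w1 1 9578 zmax [-0.0185 -0.0089 -0.0048] inner x [0.0404 0.0507 0.0646] y -0.014 0.0128
w2 -1 17428 zmax [0.0176 0.0182 0.0188] inner x [0.0008 0.0307 0.0635] y -0.014 0.014
w2 1 17482 zmax [0.0176 0.0182 0.0188] inner x [0.0011 0.032  0.0635] y -0.014 0.014
w5 -1 11138 zmax [-0.0163 -0.0009  0.0062] inner x [0.0182 0.0387 0.0538] y -0.014 0.0132
w5 1 11131 zmax [-0.0163 -0.0007  0.0061] inner x [0.02   0.0404 0.0555] y -0.014 0.0128
w6 -1 11119 zmax [-0.0162 -0.0007  0.0061] inner x [0.0183 0.0386 0.0538] y -0.014 0.0131
w6 1 11126 zmax [-0.0164 -0.0007  0.0061] inner x [0.02   0.0404 0.0554] y -0.014 0.0131
```

Measured in the tool frame, the fingertips sit at −5 mm when fully open and about +2 mm at a 60 mm opening, so I'll grasp the carrier with the TCP at z = 6.5 mm.

```bash
python3 - <<'E'
from h import *
a=np.radians(-12.4); x=np.array([-np.sin(a),np.cos(a),0]); y=np.array([np.cos(a),np.sin(a),0])
R=np.c_[x,y,[0,0,-1]]
gripper_to(1.0,50)
move_pose([.4719,-.0412,.08],R); print(state()['eef_pos'])
print(move_linear([.4719,-.0412,.0065],R,velocity=.06,guard=12)); print(state()['eef_pos'])
gripper_to(0.0,50); s=state(); print(s['eef_pos'],s['opening'],s['ft_force'],s['clock'])
print(move_linear([.4719,-.0412,.10],R,velocity=.1)); hold(.1)
snap('w7'); s=state();print(s['opening'],s['ft_force'],s['clock'])
E
```

```text
[ 0.47245609 -0.04154805  0.08055802]
False
[ 0.47228541 -0.04119813  0.00684265]
[ 0.472271   -0.04113846  0.00715394] 0.6883800085194649 [-0.4711631   0.40166867  5.97792421] 17.3667
False
0.6884339056791532 [-0.62635033 -1.14689758  0.11099438] 18.6
```

View pics/w7.png

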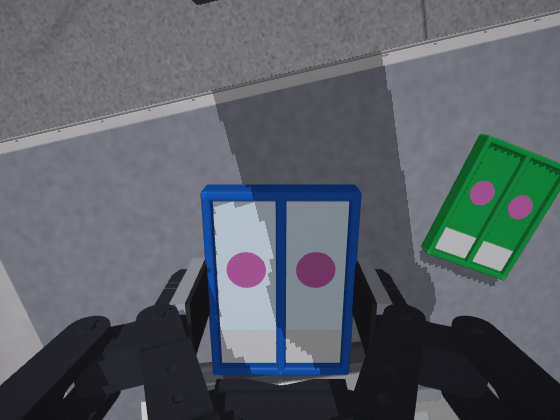

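The carrier is held squarely, with its near corners at (203,186) and (360,186). I'll measure its pose in the tool frame.

```bash
python3 - <<'E'
from h import *
c,p,d=load('w7'); s=state(); c0=get_calibration('wrist')
Rct=s['tool_rot'].T@c0['attitude']; tct=s['tool_rot'].T@(c0['xyz']-s['eef_pos'])
cc=dict(c); cc['attitude']=Rct; cc['xyz']=tct
T=cloud(cc,d)
hsv=cv2.cvtColor(p,cv2.COLOR_RGB2HSV)
m=((hsv[:,:,0]>100)&(hsv[:,:,0]<130)&(hsv[:,:,1]>150)); m[:170]=0;m[390:]=0;m[:,:195]=0;m[:,370:]=0
Q=T[m]; zt=np.percentile(Q[:,2],20); 
k=abs(Q[:,2]-np.median(Q[:,2]))<.006; Q=Q[k]
for i in range(6):
    A=np.c_[Q[:,:2],np.ones(len(Q))]; w,*_=np.linalg.lstsq(A,Q[:,2],rcond=None); r=A@w-Q[:,2]; Q=Q[abs(r)<max(1.5*r.std(),.0005)]
print('plane',w,r.std(),len(Q)); print('x',Q[:,0].min(),Q[:,0].max(),'y',Q[:,1].min(),Q[:,1].max())
for u,v in [(203,186),(360,186),(213,374),(350,374)]:
    dr=Rct@np.array([(u-c['cx'])/K(c),-(v-c['cy'])/K(c),-1]); z=w[2]; print((tct+dr*((z-tct[2])/dr[2])).round(4))
t=W(44,50,60); print(t, solve_ik(t,RT))
E
```

```text
plane [ 0.00127922  0.00137391 -0.00562734] 0.00028123303700381514 4100
x -0.028972702141027023 0.030708825565065965 y -0.0413039367985536 0.042789003576048104
[-0.0277 -0.0428 -0.0056]
[ 0.0301 -0.0428 -0.0056]
[-0.0287  0.0424 -0.0056]
[ 0.0314  0.0424 -0.0056]
[ 0.6111291  -0.00489503  0.11965436] [-0.83273269  0.36586574  0.86291443  2.18543161 -0.88102477  0.27312838
  2.2448012 ]
```

```bash
python3 - <<'E'
from h import *
for z in [100,60,30,10,5]:
  for x in (45,41): print(z,x,np.round(solve_ik(W(x,49.2,z),RT),3) if solve_ik(W(x,49.2,z),RT) is not None else None)
E
```

```text
100 45 [-0.817  0.216  0.793  2.197 -0.325  0.282  1.73 ]
100 41 [-0.821  0.213  0.795  2.206 -0.322  0.275  1.727]
60 45 [-0.83   0.366  0.863  2.183 -0.88   0.275  2.245]
60 41 [-0.833  0.364  0.863  2.192 -0.893  0.269  2.259]
30 45 [-0.797  0.459  0.853  2.167 -1.174  0.292  2.511]
30 41 [-0.799  0.458  0.853  2.176 -1.195  0.287  2.531]
10 45 [-0.779  0.52   0.849  2.154 -1.336  0.312  2.652]
10 41 [-0.733  0.491  0.782  2.162 -1.296  0.269  2.627]
5 45 [-0.718  0.501  0.769  2.15  -1.3    0.271  2.629]
5 41 [-0.705  0.493  0.748  2.158 -1.306  0.256  2.639]
```

From this configuration the arm would run close to its j5 and j6 limits at the slope. I'll raise the carrier to an upright pose (j2≈0), swing the elbow to the mirrored side, and check IK there.

```bash
python3 - <<'E'
from h import *
R=np.array([[0,1,0],[1,0,0],[0,0,-1.]])
move_linear([.44,-.0412,.36],R,velocity=.25); j=np.array(state()['joint_positions']); print(j.round(3))
phi=np.arctan2(-.0412,.44)
jm=j*[1,1,-1,1,-1,1,1]; jm[0]=-2*phi-j[0]; jm[6]=np.pi-j[6]
print(jm.round(3)); 
move_j(jm); s=state(); print(s['eef_pos'],s['tool_rot'].round(3),s['clock'],s['opening'])
for z in [150,60,30,10,5]:
  for x in (45,41):
    q=solve_ik(W(x,49.2,z),RT); print(z,x,None if q is None else np.round(q,3))
E
```

```text
[-0.892 -0.119  0.815  1.831  0.089  1.395  1.473]
[ 1.079 -0.119 -0.815  1.831 -0.089  1.395  1.668]
[ 0.40197076 -0.11125407  0.36396693] [[ 0.185  0.983 -0.002]
 [ 0.983 -0.185  0.001]
 [ 0.001 -0.002 -1.   ]] 21.8667 0.6861497232055955
150 45 [ 0.918  0.122 -1.087  2.168  0.49   0.442  0.985]
150 41 [ 0.935  0.12  -1.104  2.176  0.493  0.436  0.98 ]
60 45 [ 0.548  0.32  -0.744  2.152  0.959  0.365  0.559]
60 41 [ 0.542  0.316 -0.737  2.161  0.968  0.358  0.547]
30 45 [ 0.4    0.363 -0.578  2.139  1.044  0.313  0.474]
30 41 [ 0.386  0.359 -0.562  2.148  1.053  0.303  0.461]
10 45 [ 0.314  0.395 -0.479  2.128  1.105  0.277  0.411]
10 41 [ 0.296  0.391 -0.459  2.138  1.116  0.267  0.395]
5 45 [ 0.293  0.403 -0.454  2.125  1.12   0.268  0.394]
5 41 [ 0.278  0.4   -0.437  2.135  1.134  0.258  0.376]
```

```bash
python3 - <<'E'
from h import *
move_pose(W(45,49.2,130),RT); s=state(); print(tcp(),s['clock'],s['opening'],s['joint_positions'].round(3))
for z in [60,30,10,5]:
  for x in (45,41):
    q=solve_ik(W(x,49.2,z),RT); print(z,x,None if q is None else np.round(q,3))
snap('w8')
E
```

```text
[ 45.84  48.37 130.28] 22.925 0.6862623352910308 [ 0.737  0.156 -0.91   2.167  0.567  0.414  0.912]
60 45 [ 0.536  0.316 -0.73   2.152  0.95   0.361  0.566]
60 41 [ 0.531  0.313 -0.723  2.161  0.96   0.354  0.554]
30 45 [ 0.462  0.377 -0.652  2.138  1.091  0.339  0.439]
30 41 [ 0.456  0.374 -0.645  2.147  1.104  0.332  0.422]
10 45 [ 0.409  0.415 -0.593  2.126  1.175  0.32   0.36 ]
10 41 [ 0.403  0.412 -0.586  2.135  1.192  0.314  0.34 ]
5 45 [ 0.394  0.424 -0.577  2.123  1.195  0.315  0.341]
5 41 [ 0.388  0.422 -0.569  2.132  1.213  0.309  0.32 ]
```

View pics/w8.png

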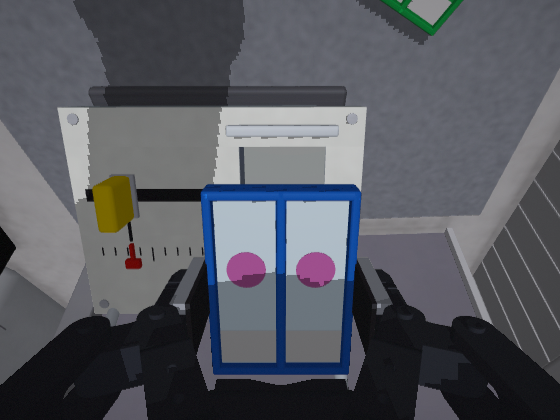

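There is good joint margin now, and the carrier is square above the window. I'll lower it until it makes contact.

```bash
python3 - <<'E'
from h import *
move_linear(W(45,49.2,50),RT,velocity=.1)
print(move_linear(W(45,49.2,14),RT,velocity=.05,guard=10)); hold(.2); print(tcp(),state()['ft_force'])
g=move_linear(W(45,49.2,4.5),RT,velocity=.015,guard=6); s=state(); print(g,tcp(),RP.T@s['ft_force'],s['clock'])
E
```

```text
False
[45.27 49.17 14.27] [ 0.78549442 -0.3658027  -0.10553563]
True [44.95 49.15  6.07] [ 0.45055295 -0.49537847  4.53409219] 25.525
```

```bash
python3 - <<'E'
from h import *
g=move_linear(W(40.5,49.2,6.3),RT,velocity=.012,guard=5); s=state(); print(g,tcp(),RP.T@s['ft_force'])
g=move_linear(W(tcp()[0],49.2,4.5),RT,velocity=.012,guard=5); s=state(); print(g,tcp(),RP.T@s['ft_force'])
gripper_to(1.0); hold(.2); s=state(); print(tcp(),s['opening'],RP.T@s['ft_force'])
x=tcp()[0]
move_linear(W(x,49.2,60),RT,velocity=.06)
move_linear(W(30,10,170),RT,velocity=.15); hold(.2)
snap('w9'); snap('s9','side'); print(tcp(),state()['clock'],state()['joint_positions'].round(2))
E
```

```text
True [41.69 49.21  6.08] [1.3815857  0.08384122 0.80197124]
True [41.73 49.22  6.1 ] [-0.75383753 -0.92914449  7.5823749 ]
[41.55 49.19  5.76] 1.0031695053355736 [-1.14797627 -0.76170364  0.39378902]
[ 29.86  10.42 169.78] 29.0917 [ 1.06  0.02 -1.09  2.2   0.13  0.41  1.39]
```

View pics/w9.png

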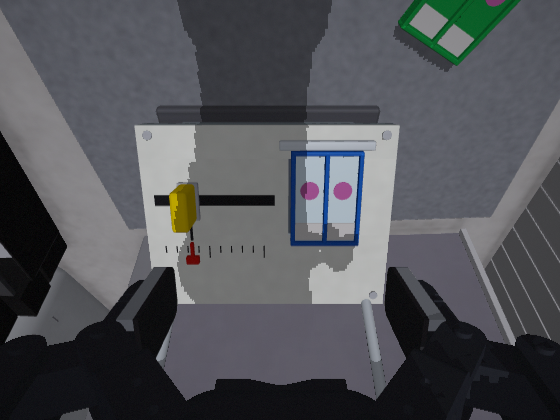

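The carrier is on the slope against the ledge, at (326,198). I'll verify its pose and the pointer alignment numerically.

```bash
python3 - <<'E'
from h import *
c,p,d=load('w9'); C=(cloud(c,d)-OP)@RP*1000
hsv=cv2.cvtColor(p,cv2.COLOR_RGB2HSV)
m=((hsv[:,:,0]>100)&(hsv[:,:,0]<130)&(hsv[:,:,1]>150)); m[:140]=0;m[260:]=0;m[:,:280]=0;m[:,375:]=0
Q=C[m]; Q=Q[abs(Q[:,2]-12)<4]; A=np.c_[Q[:,:2],np.ones(len(Q))]; w,*_=np.linalg.lstsq(A,Q[:,2],rcond=None)
print('top plane slopes',w, 'z at centre',w@[42,50,1]); print(cv2.minAreaRect(Q[:,:2].astype(np.float32)))
def mask(lo): return np.median(C[lo],axis=0)
r=(hsv[:,:,1]>150)&((hsv[:,:,0]<8)|(hsv[:,:,0]>172)); r[:225]=0;r[275:]=0;r[:,:180]=0;r[:,205:]=0
print('red',np.percentile(C[r],[2,50,98],axis=0).round(1))
stem=r&(C[...,0]<95)&(C[...,0]>84); print('red stem y',C[stem][:,1].mean())
b=(p.max(2)<45)&(C[...,0]>73)&(C[...,0]<83)&(C[...,1]<-60)&(C[...,1]>-80); print('ptr',b.sum(),C[b].mean(0))
cv2.imwrite('pics/w9c.png',cv2.resize(p[160:280,140:380,::-1],None,fx=3.3,fy=3.3,interpolation=cv2.INTER_CUBIC))
s=state(); print(s['ft_force'])
E
```

```text
top plane slopes [ 6.60271599e-05 -2.99305791e-03  1.18747553e+01] z at centre 11.727875535497994
((42.09738540649414, 49.92510986328125), (83.73956298828125, 59.483577728271484), 0.033832382410764694)
red [[ 84.6 -74.2   1.7]
 [ 98.3 -68.4   5.7]
 [103.8 -63.    7.7]]
red stem y -68.7416869785502
ptr 20 [ 77.08684103 -68.58721187   3.2842716 ]
[-0.05852987 -0.0661766  -0.40190647]
```

View pics/w9c.png

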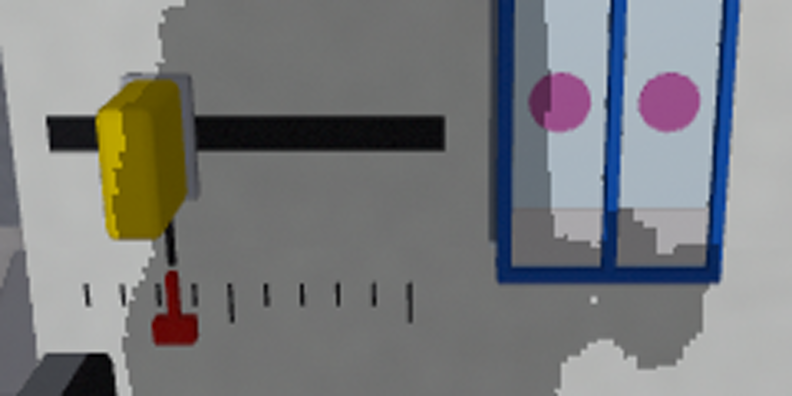

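View pics/s9.png

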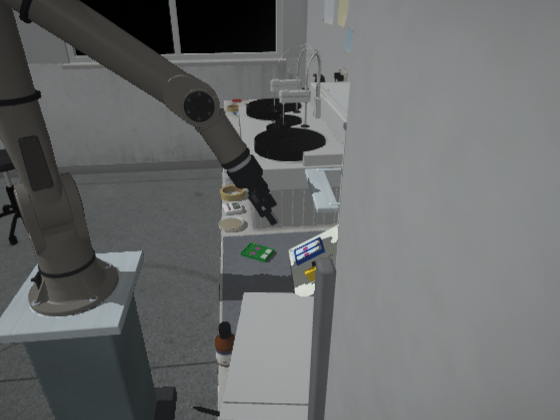

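All checks pass: the carrier is at (42.1, 49.9) mm, flat and square, and the pointer and red mark are within about 0.2 mm of each other. The arm is clear and the bystanders are where they were, so I'm handing in.

```bash
python3 - <<'E'
from cell import *
print(finish_job(), state()['clock'])
E
```

```text
the job is handed in; nothing more can be done
the job is handed in; nothing more can be done
```

The shutter is open at the red mark and the blue carrier is on the slope. I handed the job in at about 29 s on the clock; no verdict was reported.

**Shutter:** I pulled it open by the yellow grip. Arm compliance left it about 5 mm short at first, so I corrected that before letting go. The last wrist picture puts the pointer at y −68.6 mm and the red stem at y −68.7 mm. My first fit gave −69.8 mm for the red tip. The clip's median y was −68.8 mm before the pull and −68.4 mm after, so it has not moved beyond measuring error.

**Carrier:** I pinched the blue carrier, lowered it to contact, slid it down onto the ledge and released it. It measures at panel x 42.1 mm and y 49.9 mm. Its top is 11.7 mm out of the surface, so it lies flat, and it is square to within about 0.1°.

**Surroundings:** The tool force reads about zero with the gripper open and clear of everything. The bottle, dish and timer look unmoved in the last side picture; I checked those by eye only. No check failed.

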